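Tare the kitchen scale with an empty tub

ROBOT

A 6-joint arm with a two-finger parallel gripper is mounted at the origin on the work surface. World frame = base frame: x ahead of the robot, y to its left, z up, the work surface at z = 0. Lengths are in m, angles in rad, forces in N, time in s.
With the tool pointing down it reaches from about 0.275 to 0.825 m from the base axis. Payload 5.2 kg.
Tool frame: the origin (TCP) lies on the centre line of the jaws, within the pads' length; the fingertips stand 22 mm ahead of it and the grasp point (between the pads) lies 3 mm ahead of it; z points along the fingers, y is the line along which they close (so a half turn about z gives the same grasp; the last joint's range is limited). The gripper opens to 93 mm and grips with 3 to 60 N. Pads are 15 mm wide; open, the fingers measure 128 mm over their backs; the gripper's body (75 mm by 188 mm) begins 65 mm behind the grasp point.
Start: joints at [-0.203, 0.259, 1.535, -0, 1.348, -0.203], TCP at [0.55, 0, 0.241] pointing down, gripper open.
Joint ranges: [-3.14, 3.14], [-0.91, 2.08], [0.19, 2.58], [-1.22, 4.36], [0.22, 2.71], [-3.12, 3.12]. Speed limits (rad/s): [2.57, 2.57, 3.14, 3.14, 3.14, 3.14].

INTERFACE

Orientations are given as a unit quaternion [w, x, y, z].
In Python, from rig import bot gives the robot as it stands.
- The arm moves only by the tool pendant, called after "Request:" in YAML: its name, and indented under it one key for each argument. Schema: {"type":"object","properties":{"plan":{"type":"array","items":{"type":"number"},"minItems":7,"maxItems":70},"squeeze":{"type":"number"},"only":{"type":"string"},"quiet":{"type":"boolean"},"lines":{"type":"string"}},"required":["plan"],"additionalProperties":false}. plan is one flat list of numbers that holds 1 to 10 rows one after another, with no inner brackets; each row has 7 numbers: the finger opening in m, then dx, dy, dz in normalised numbers (1 is 0.5 m), then a rotation vector rx, ry, rz in normalised numbers (1 is 2 pi rad); each row is the pose to reach, as a shift and turn from the pose commanded when the call began, along the tool's axes at that moment; what a row does not reach only later rows make up. A row lasts 1/8 s, in which the tool goes at most 0.0625 m and 0.188 rad, less where a joint would pass 70% of its speed; a pose out of reach is approached as far as the arm can. The fingers move at their own pace and stop on an object; squeeze is the grip in N (left out, the last holds). Time passes only in rows, so rows that do not move let the fingers close. The tool returns the time, the measured TCP pose, the force, the opening and the grip force at its end. only (a regular expression) keeps the lines of the reply that match it, lines (a string "A,B") keeps lines A to B, and quiet returns only ok. Shift and turn numbers lie between -1 and 1, and a call with a number outside is refused. Input that does not fit is refused with a message, and nothing moves.
- bot.get_state(): the state, without advancing time (a new reading comes with each control period).
- bot.read_camera(name): name is "scene" or "side" or "wrist"; returns a dict with "img" (384x512x3 uint8, red, green, blue), "fx", "fy", "cx", "cy" (pixels), "position" and "orientation" of the camera in the world. Camera axes: x right, y up, looking along -z (the intrinsics and any distortion apply to the point x, -y, -z); pixel columns grow to the right and rows downward; lengths in m; the calibration is good to about 2 mm. A picture is of the moment at which its call begins. There is no depth.
- bot.hand_in(): hands the job in; it is judged then, once.
The state is a dict: "clock": time; "qpos": joint angles; "qvel": joint speeds; "effort": joint torques, N m; "eef_pos": TCP position; "tcp_rot": TCP orientation; "contact_force": force on the tool from outside, world axes, zero at the start; "wrist_torque": the same for the moment, N m; "width": finger opening in m; "grip_force": force on a finger pad.
Only numpy, scipy, OpenCV 4.12 (cv2) and the standard library are available. Lean on these libraries where they do the work, as an engineer would, in place of code of your own. Each camera call takes 0.05 s, during which the arm holds its last target. There are 200 camera calls.

TASK

Take only the top tub off the nest of three and set it down gently, upright, in the middle of the kitchen scale's weighing plate, and let go of it. Then, with the tub standing there, press the scale's larger button (tare) fully down and release it. Do not press the smaller button, and leave the other two tubs, the jar and the honey pot standing where they are.

Things in the scene. Friction and masses are not known exactly. Their poses are not given: they have to be found in the camera images.
- tub_top: uppermost of three identical round white plastic tubs nested in each other: 75 mm tall, foot 42 mm across, widening to 61 mm, with an upright rim band 68 mm across on its top 18 mm; open, with a pushed-up bottom, about 80 g. Origin: centre of its underside, z up. It sits nested 30 mm above the foot of the tub below, with 2 mm play all round, and lifts straight out after 45 mm of rise
- tub_mid: the middle tub of the nest, same shape; origin: centre of its underside; stays put
- tub_low: the lowest tub of the nest, standing on the table, same shape; origin: centre of its underside; stays put
- scale: black kitchen scale fixed to the table, 240 mm (its x) by 160 mm (its y), top face of the case 22 mm above the table. Origin: centre of its underside. A 70 mm wide control strip lies along its -x end with a small dark display between two push buttons; the rest is covered by the square steel weighing plate
- plate (a point): centre of the top face of the steel weighing plate (154 x 154 mm), 30 mm above the table; axes as the scale's
- tare_top (a point): centre of the top of the larger push button (tare): round steel cap 36 mm across, top 46 mm above the table when up, on a round grey housing 52 mm across and 34 mm above the table, on the control strip, 85 mm from the scale's centre towards its -x and 48 mm towards its -y; pressed straight down
- tare (a joint): travel of the larger button in m: 0 is up, 0.008 fully down; its spring takes 4 N at full travel and returns it when released
- unit_top (a point): centre of the top of the smaller push button (units): round steel cap 18 mm across, top 44 mm above the table, on the control strip, 85 mm from the scale's centre towards its -x and 52 mm towards its +y (100 mm from the larger one); must not be pressed
- unit (a joint): travel of the smaller button in m: 0 is up, 0.006 fully down (4 N)
- clip_jar: loose glass jar with a clip lid, 86 mm across, 121 mm tall; origin: centre of its underside; bystander
- honey_pot: loose ceramic honey pot with a knobbed lid, 80 mm across, 96 mm tall; origin: centre of its underside; bystander

How it is judged:
By the outcome, as a careful person would: the job done as asked, in the order asked, and still so for the second after the job is handed in, with the robot touching nothing.
It also fails if it takes over 56 s, if anything falls off the work surface, if the arm or the gripper's body presses on something with over 40 N, if the wrist force passes 120 N, or if a joint passes its speed limit or range.

## Working session

There is one attempt and no reset: what is moved stays moved. The work goes in short steps, Python scripts to look and compute and a tool call to move; the robot and the scene stay as the last step left them, time stands still between calls to the robot, and variables do not carry over. Pictures are saved under pics/ and viewed, at most 10 in all, crops included, and the job is handed in when it is done.

```bash
ls; mkdir -p pics
```

Run:
```python
from rig import bot
import cv2,numpy as np
s=bot.get_state();print(s['clock'],s['eef_pos'],s['tcp_rot'])
ims=[]
for n in("scene","side"):
    d=bot.read_camera(n);cv2.imwrite(f"pics/{n}0.png",d["img"][:,:,::-1]);print(n,{k:v for k,v in d.items() if k!="img"})
    np.savez(f"pics/{n}0.npz",**d)
d=bot.read_camera("wrist");cv2.imwrite("pics/wrist0.png",d["img"][:,:,::-1]);print({k:v for k,v in d.items() if k!="img"})
np.savez("pics/wrist0.npz",**d)
```

```text
pics
rig.py
0.0 [5.49489713e-01 1.15223651e-04 2.39825963e-01] [-7.54966737e-04  7.07112958e-01  7.07100019e-01 -5.07941617e-04]
scene {'fx': 425.7488035809938, 'fy': 425.7488035809938, 'cx': 252.38352952541132, 'cy': 194.22391263581605, 'position': array([ 1.33062862, -0.43176563,  0.77202283]), 'orientation': array([0.77290296, 0.37486965, 0.22357365, 0.46055248])}
side {'fx': 451.7445168285868, 'fy': 451.7445168285868, 'cx': 259.8103176386658, 'cy': 190.35721785541554, 'position': array([ 0.14168932, -0.60558941,  0.8244169 ]), 'orientation': array([ 0.88610723,  0.35303041, -0.1027607 , -0.28217681])}
{'fx': 331.10759481469694, 'fy': 331.10759481469694, 'cx': 249.6815172424266, 'cy': 193.62174043609053, 'position': array([0.54969445, 0.06746822, 0.38306924]), 'orientation': array([ 9.92411925e-01, -1.22952999e-01,  8.99670805e-04, -5.68003156e-04])}
```

View pics/scene0.png

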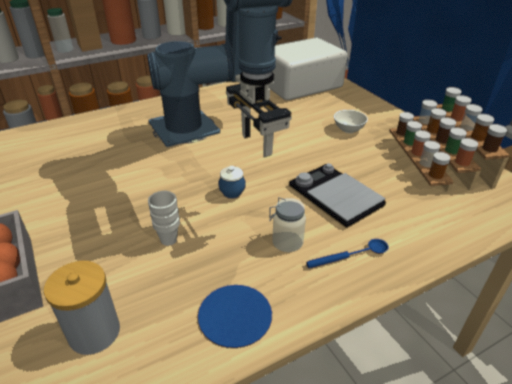

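View pics/side0.png

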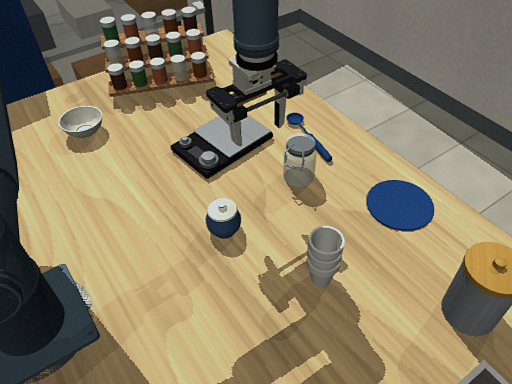

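The scene view shows the nest rim near (163,199), the scale near (337,192), the jar at (289,225) and the pot at (232,182). In the side view the nest rim is near (326,238), the buttons near (185,141) and (207,158), the jar at (300,160) and the pot at (223,218). I'll enlarge those areas.

Run:
```python
import cv2,numpy as np
a=cv2.imread("pics/scene0.png");b=cv2.imread("pics/side0.png")
f=lambda i,x,y,w,h,s:cv2.resize(i[y:y+h,x:x+w],None,fx=s,fy=s,interpolation=cv2.INTER_CUBIC)
# left: nest (60x75) ; right: scale
A=np.hstack([f(a,140,180,60,70,4),f(a,280,155,110,70,4)])
B=np.hstack([f(b,295,220,60,70,4),f(b,168,105,110,70,4)])
cv2.imwrite("pics/crop1.png",np.vstack([A,B]))
```

```text
(no output)
```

View pics/crop1.png

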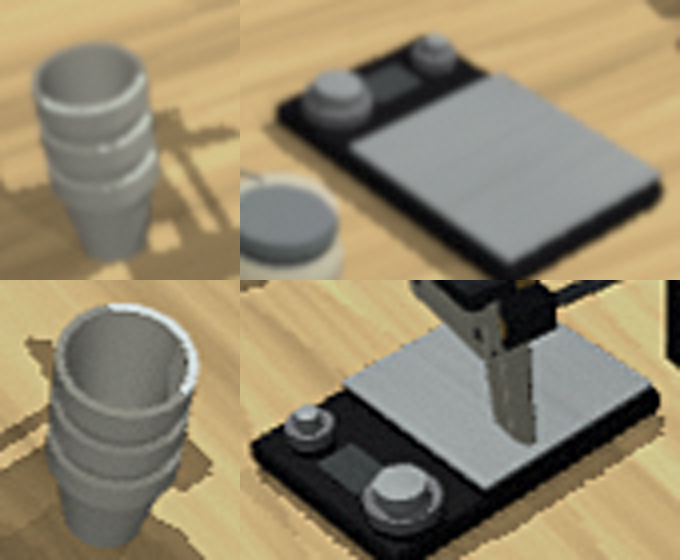

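View pics/wrist0.png

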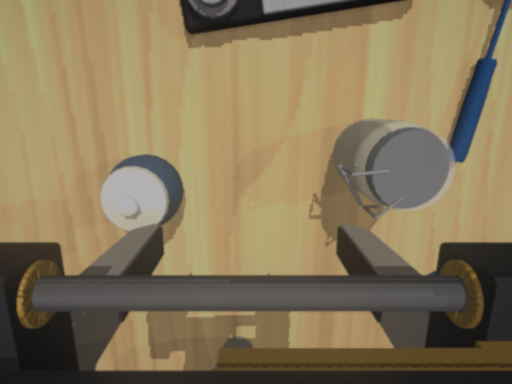

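Scene crop: nest rim ellipse centre about (162.8,198.8), plate corners (307,192), (345,173), (385,199), (347,220), tare cap (304,176), unit cap (328,166). Side crop: rim centre (326.5,240), tare (208.7,156), unit (184,139). The larger button is the one nearer the jar. Next I triangulate.

Create h.py:
```python
import cv2,numpy as np
from scipy.spatial.transform import Rotation as R
def ray(d,p):
    q=np.array(d["orientation"]);r=R.from_quat(q[[1,2,3,0]])
    v=np.array([(p[0]-d["cx"])/d["fx"],-(p[1]-d["cy"])/d["fy"],-1.])
    return np.array(d["position"]),r.apply(v/np.linalg.norm(v))
def plane(d,p,z):
    o,v=ray(d,p);return o+v*(z-o[2])/v[2]
def tri(*dp):
    A=0;b=0
    for d,p in dp:
        o,v=ray(d,p);M=np.eye(3)-np.outer(v,v);A=A+M;b=b+M@o
    x=np.linalg.solve(A,b)
    return x,[round(1e3*float(np.linalg.norm((np.eye(3)-np.outer(v,v))@(x-o))),1) for o,v in (ray(d,p) for d,p in dp)]
def proj(d,X):
    q=np.array(d["orientation"]);c=R.from_quat(q[[1,2,3,0]]).inv().apply(np.array(X)-d["position"])
    return d["cx"]-d["fx"]*c[0]/c[2],d["cy"]+d["fy"]*c[1]/c[2]
```

Run:
```python
from h import *
np.set_printoptions(precision=4,suppress=True)
a=np.load("pics/scene0.npz");b=np.load("pics/side0.npz");w=np.load("pics/wrist0.npz")
for n,p,q in [("rim",(162.8,198.8),(326.5,240)),("tare",(304.2,176.2),(208.7,156.2)),("unit",(328.2,166.2),(184.2,139)),
  ("plateL",(307.5,191.7),(168+(487-240)/4,105+(488-280)/4)),("plateT",(345,173.2),(168+(345-240)/4,105+(385-280)/4)),("plateR",(385,199.5),(168+(650-240)/4,105+(388-280)/4))]:
    print(n,*tri((a,p),(b,q)))
hsv=cv2.cvtColor(a["img"],cv2.COLOR_RGB2HSV)
m=((hsv[...,1]<50)&(hsv[...,2]>110)).astype(np.uint8)
nn,l,st,c=cv2.connectedComponentsWithStats(m,connectivity=4)
k=l[200,345];cs,_=cv2.findContours((l==k).astype(np.uint8),0,2)
h=cv2.convexHull(cs[0]);ap=cv2.approxPolyDP(h,4,True)[:,0];print(st[k],ap)
P=np.array([plane(a,p,.03) for p in ap]);print(P)
print(np.linalg.norm(P-np.roll(P,1,0),axis=1), P.mean(0))
# jar & pot
print("jar",tri((a,(289,208)),(b,(300,145)),(w,(408,167))),"pot",tri((a,(232,171)),(b,(223,206)),(w,(130,205))))
```

```text
rim [ 0.532  -0.2451  0.1329] [2.1, 2.1]
tare [0.5138 0.181  0.0415] [1.6, 1.6]
unit [0.4973 0.2818 0.0359] [0.3, 0.3]
plateL [0.5638 0.1604 0.0264] [1.2, 1.2]
plateT [0.5416 0.3111 0.0248] [2.4, 2.4]
plateR [0.7322 0.2478 0.0329] [54.0, 54.0]
[ 308  173   77   47 1848] [[308 191]
 [345 173]
 [384 199]
 [346 219]]
[[0.5646 0.1621 0.03  ]
 [0.5443 0.3098 0.03  ]
 [0.6952 0.3271 0.03  ]
 [0.7116 0.1819 0.03  ]]
[0.1482 0.1491 0.1519 0.1461] [0.6289 0.2453 0.03  ]
jar (array([0.6808, 0.0202, 0.1079]), [1.4, 2.1, 1.5]) pot (array([ 0.4378, -0.0176,  0.0817]), [2.9, 1.2, 2.5])
```

The rows are not in the units I measure in: shifts go in shares of 0.5 m and turns go in shares of 2 pi rad. I convert before sending: -0.3 m / 0.5 = -0.6, -0.24 m / 0.5 = -0.48.

Request:
pendant:
  plan: [0.093,-0.12,0,0,0,0,0,0.093,-0.24,-0.02,0,0,0,0,0.093,-0.36,-0.036,0,0,0,0,0.093,-0.48,-0.036,0,0,0,0,0.093,-0.6,-0.036,0,0,0,0,0.093,-0.6,-0.036,0,0,0,0,0.093,-0.6,-0.036,0,0,0,0,0.093,-0.6,-0.036,0,0,0,0]

```text
clock: 1.15
eef_pos: [0.5321, -0.2983, 0.2406]
tcp_rot: [-0.0, 0.707, 0.708, 0.0]
contact_force: [0.6, 0.5, 1.1]
width: 0.0932
grip_force: 0.0
```

Run:
```python
from rig import bot
import cv2,numpy as np
d=bot.read_camera("wrist");cv2.imwrite("pics/wrist1.png",d["img"][:,:,::-1]);np.savez("pics/wrist1.npz",**d);print(d["position"])
```

```text
[ 0.53198229 -0.23101421  0.38383724]
```

View pics/wrist1.png

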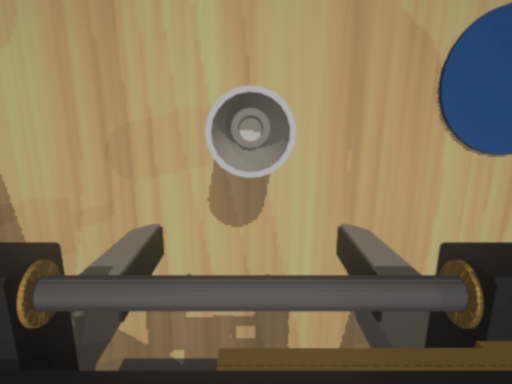

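The wrist view shows the nest from above, with a light rim ring centred near (250,131) and about 91 px across.

Run:
```python
from h import *
np.set_printoptions(precision=4,suppress=True)
a=np.load("pics/scene0.npz");b=np.load("pics/side0.npz");w=np.load("pics/wrist1.npz")
lab=cv2.cvtColor(w["img"],cv2.COLOR_RGB2LAB).astype(int)
m=(lab[...,2]<138).astype(np.uint8);m[:80]=0;m[185:]=0;m[:,:195]=0;m[:,305:]=0
cs,_=cv2.findContours(m,0,1);c=max(cs,key=cv2.contourArea)
k=c[c[:,0,1]<170]
e=cv2.fitEllipse(k);print(e)
p=e[0]
for z in(.129,.135,.14):
    X=plane(w,p,z);q=plane(w,(p[0]-e[1][1]/2,p[1]),z);print(z,X,"dia",2*(X[0]-q[0]),proj(a,X),proj(b,X))
print(tri((a,(162.8,198.8)),(b,(326.5,240)),(w,p)))
```

```text
((250.15245056152344, 131.2805938720703), (89.43843841552734, 91.58264923095703), 2.7785000801086426)
0.129 [ 0.5323 -0.2463  0.129 ] dia 0.06939742935230853 (np.float64(161.87899408442001), np.float64(200.84339948330918)) (np.float64(326.1470884940228), np.float64(240.7387921869141))
0.135 [ 0.5323 -0.246   0.135 ] dia 0.06776350576436785 (np.float64(161.69138726651278), np.float64(198.844405852063)) (np.float64(326.3043946508536), np.float64(238.70890500039292))
0.14 [ 0.5323 -0.2457  0.14  ] dia 0.06640190277441715 (np.float64(161.53403623638349), np.float64(197.16779457211481)) (np.float64(326.4366600552712), np.float64(237.00214504225576))
(array([ 0.5321, -0.2455,  0.1331]), [2.4, 1.8, 0.6])
```

Scaled: 0.1095 m / 0.5 = 0.219, 0.0525 m / 0.5 = 0.105.

Request:
pendant:
  plan: [0.093,0.105,0,0,0,0,0,0.093,0.105,0,0.08,0,0,0,0.093,0.105,0,0.16,0,0,0,0.093,0.105,0,0.2,0,0,0,0.093,0.105,0,0.219,0,0,0,0.093,0.105,0,0.219,0,0,0,0.093,0.105,0,0.219,0,0,0,0.093,0.105,0,0.219,0,0,0]

```text
clock: 2.2
eef_pos: [0.5326, -0.2478, 0.1322]
tcp_rot: [0.001, 0.707, 0.707, 0.0]
contact_force: [0.7, -0.3, 0.3]
width: 0.0931
grip_force: 0.0
```

Request:
pendant:
  plan: [0.07,0,0,0,0,0,0,0.07,0,0,0,0,0,0,0.06,0,0,0,0,0,0,0.06,0,0,0,0,0,0,0.06,0,0,0,0,0,0,0.06,0,0,0,0,0,0,0.06,0,0,0,0,0,0]
  squeeze: 8

```text
clock: 3.08
eef_pos: [0.5321, -0.2475, 0.1312]
tcp_rot: [0.0, 0.707, 0.707, 0.0]
contact_force: [0.0, -1.2, 1.5]
width: 0.0704
grip_force: 8.0
```

Scaled: -0.12 m / 0.5 = -0.24, -0.06 m / 0.5 = -0.12.

Request:
pendant:
  plan: [0.06,0,0,-0.01,0,0,0,0.06,0,0,-0.03,0,0,0,0.06,0,0,-0.06,0,0,0,0.06,0,0,-0.09,0,0,0,0.06,0,0,-0.12,0,0,0,0.06,0,0,-0.16,0,0,0,0.06,0,0,-0.2,0,0,0,0.06,0,0,-0.24,0,0,0,0.06,0,0,-0.24,0,0,0]
  squeeze: 10

```text
clock: 4.2
eef_pos: [0.5329, -0.248, 0.2536]
tcp_rot: [0.002, 0.707, 0.707, 0.0]
contact_force: [-0.3, -0.4, -0.3]
width: 0.0706
grip_force: 10.0
```

Run:
```python
from rig import bot
import cv2,numpy as np
o=[]
for n in("scene","side"):
    d=bot.read_camera(n);o.append(d["img"][:,:,::-1]);np.savez(f"pics/{n}1.npz",**d)
cv2.imwrite("pics/lift.png",np.hstack([cv2.resize(o[0][110:260,100:300],None,fx=2,fy=2),cv2.resize(o[1][120:320,220:420],None,fx=2,fy=2)[:300]]))
```

```text
(no output)
```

View pics/lift.png

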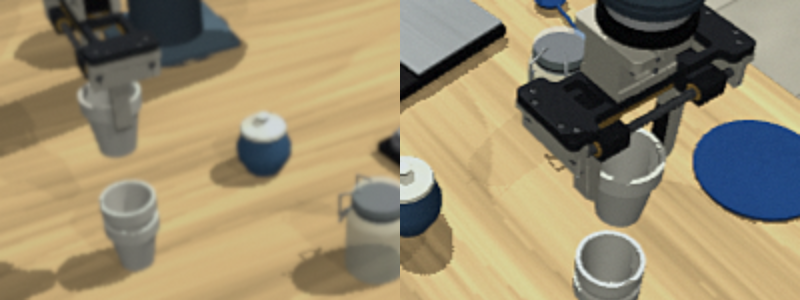

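The lift worked: one tub is held level and two still stand nested. Now I move to just short of the plate and measure it with the wrist camera.

Scaled: 0.375 m / 0.5 = 0.75, 0.06 m / 0.5 = 0.12.

Request:
pendant:
  plan: [0.06,0.04,0,0,0,0,0,0.06,0.12,0,0,0,0,0,0.06,0.22,0.02,0,0,0,0,0.06,0.32,0.04,0,0,0,0,0.06,0.42,0.06,0,0,0,0,0.06,0.52,0.08,0,0,0,0,0.06,0.62,0.1,0,0,0,0,0.06,0.7,0.12,0,0,0,0,0.06,0.75,0.12,0,0,0,0,0.06,0.75,0.12,0,0,0,0]

```text
clock: 5.55
eef_pos: [0.5906, 0.1304, 0.2501]
tcp_rot: [-0.001, 0.706, 0.708, -0.001]
contact_force: [0.5, -0.8, -0.9]
width: 0.0702
grip_force: 10.0
```

Request:
pendant:
  plan: [0.06,0,0,0,0,0,0,0.06,0,0,0,0,0,0]

```text
clock: 5.8
eef_pos: [0.5918, 0.1266, 0.251]
tcp_rot: [-0.0, 0.707, 0.707, -0.0]
contact_force: [-0.4, 0.1, -0.5]
width: 0.0704
grip_force: 10.0
```

Run:
```python
from rig import bot
import cv2,numpy as np
d=bot.read_camera("wrist");cv2.imwrite("pics/wrist2.png",d["img"][:,:,::-1]);np.savez("pics/wrist2.npz",**d);print(d["position"])
```

```text
[0.59184767 0.19406591 0.3941193 ]
```

View pics/wrist2.png

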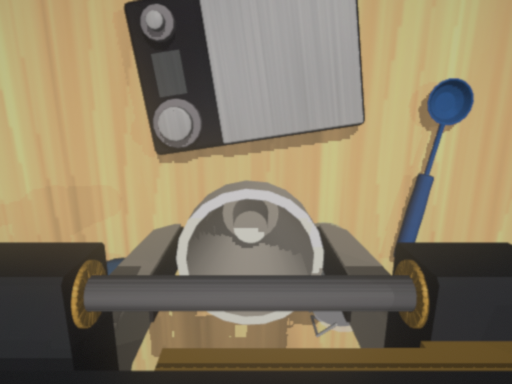

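The wrist view shows the tub held with its rim near (250,255). The tare cap is at (174,124), the unit cap at (154,20), and the near plate corners are at about (222,142) and (363,122).

Run:
```python
from h import *
np.set_printoptions(precision=4,suppress=True)
a=np.load("pics/scene0.npz");b=np.load("pics/side0.npz");w=np.load("pics/wrist2.npz")
im=w["img"];g=cv2.cvtColor(im,cv2.COLOR_RGB2GRAY);hsv=cv2.cvtColor(im,cv2.COLOR_RGB2HSV)
m=((hsv[...,1]<45)&(g>105)).astype(np.uint8);n,l,st,c=cv2.connectedComponentsWithStats(m,connectivity=4)
k=l[60,290];cs,_=cv2.findContours((l==k).astype(np.uint8),0,2);h=cv2.convexHull(cs[0]);ap=cv2.approxPolyDP(h,4,True)[:,0];print(st[k],ap)
k=l[124,174];print("tare",st[k],c[k]);k2=l[20,154];print("unit",st[k2],c[k2])
t,u=(174,124),(154,20)
print("tri tare",tri((a,(304.2,176.2)),(b,(208.7,156.2)),(w,t)),"unit",tri((a,(328.2,166.2)),(b,(184.2,139)),(w,u)))
L=sorted(ap[ap[:,1]>100].tolist());print(L)
print("triL",tri((a,(307.7,191.4)),(w,L[0])),"triR",tri((a,(346.5,220)),(w,L[-1])))
T=plane(w,t,.046);U=plane(w,u,.044);e=(U-T)[:2];print(T,U,np.linalg.norm(e));ey=e/np.linalg.norm(e);ex=np.array([ey[1],-ey[0]])
print("yaw",np.degrees(np.arctan2(ex[1],ex[0])),"from buttons",T[:2]+.12*ex+.048*ey)
A=plane(w,L[0],.03)[:2];B=plane(w,L[-1],.03)[:2];x=(B-A)/np.linalg.norm(B-A);print(A,B,np.linalg.norm(B-A),np.degrees(np.arctan2(x[1],x[0])),"from edge",(A+B)/2+.077*np.array([-x[1],x[0]]))
print(proj(a,[.629,.245,.03]))
# tub rim under gripper
X=plane(w,(250.3,256),.251+.004);print("tub",X)
```

```text
[  200     0   163   143 19847] [[355   0]
 [362 122]
 [224 142]
 [200   0]]
tare [ 154   99   46   47 1540] [176.1695 120.5442]
unit [142   4  31  35 678] [156.7109  19.2242]
tri tare (array([0.5135, 0.1806, 0.0418]), [1.8, 1.6, 0.8]) unit (array([0.4975, 0.281 , 0.0362]), [0.4, 0.7, 0.7])
[[224, 142], [362, 122]]
triL (array([0.564 , 0.1608, 0.0288]), [0.7, 0.7]) triR (array([0.7134, 0.1817, 0.028 ]), [0.6, 0.6])
[0.5137 0.1804 0.046 ] [0.4997 0.2784 0.044 ] 0.09906058229531624
yaw 8.114624908966558 from buttons [0.6257 0.2448]
[0.5636 0.1604] [0.7124 0.1813] 0.15032469782063135 8.019654519052423 from edge [0.6272 0.2471]
(np.float64(345.4525077735824), np.float64(194.73335427408233))
tub [0.5919 0.1297 0.255 ]
```

Scaled: 0.14 m / 0.5 = 0.28, 0.1175 m / 0.5 = 0.235.

Request:
pendant:
  plan: [0.06,0.08,0.02,0,0,0,0,0.06,0.16,0.05,0,0,0,0,0.06,0.235,0.07,0,0,0,0,0.06,0.235,0.07,0.06,0,0,0,0.06,0.235,0.07,0.14,0,0,0,0.06,0.235,0.07,0.22,0,0,0,0.06,0.235,0.07,0.264,0,0,0,0.06,0.235,0.07,0.28,0,0,0,0.06,0.235,0.07,0.28,0,0,0,0.06,0.235,0.07,0.28,0,0,0]

```text
clock: 7.1
eef_pos: [0.628, 0.245, 0.1127]
tcp_rot: [0.001, 0.707, 0.707, 0.001]
contact_force: [-0.4, 0.6, -0.8]
width: 0.0707
grip_force: 10.0
```

Request:
pendant:
  plan: [0.06,0,0,0.004,0,0,0,0.06,0,0,0.008,0,0,0,0.06,0,0,0.012,0,0,0,0.06,0,0,0.014,0,0,0,0.06,0,0,0.014,0,0,0]

```text
clock: 7.72
eef_pos: [0.6269, 0.245, 0.104]
tcp_rot: [-0.0, 0.707, 0.707, -0.0]
contact_force: [-0.8, -0.2, -1.1]
width: 0.0707
grip_force: 10.0
```

```bash
python3 -c "
from rig import bot
for i in range(5):
    bot.read_camera('side');s=bot.get_state();print(s['contact_force'],s['eef_pos'])"
```

```text
[-0.40887075 -0.36223779 -0.37158638] [0.62696194 0.24504677 0.10404962]
[ 0.01646286 -0.31303777 -1.14412719] [0.62699915 0.24503544 0.10411918]
[-0.89988763  0.76998085 -0.87246381] [0.62705329 0.24507204 0.1041983 ]
[-0.05455041  0.84367668 -1.33473254] [0.62705587 0.24503785 0.10421386]
[ 0.37544699  0.08832489 -0.84082093] [0.62705919 0.24504841 0.10422539]
```

Not touching yet: the force is only the tub's weight. I continue in 1 mm steps.

Scaled: 0.002 m / 0.5 = 0.004, 0.001 m / 0.5 = 0.002.

Request:
pendant:
  plan: [0.06,0,0,0.002,0,0,0,0.06,0,0,0.004,0,0,0,0.06,0,0,0.004,0,0,0]

```text
clock: 8.35
eef_pos: [0.6269, 0.245, 0.102]
tcp_rot: [-0.0, 0.707, 0.707, -0.0]
contact_force: [0.5, 0.3, -0.1]
width: 0.0706
grip_force: 10.0
```

Create f.py:
```python
from rig import bot
import numpy as np
F=[];
for i in range(5):
    bot.read_camera('side');s=bot.get_state();F.append(np.r_[s['contact_force'],s['eef_pos']])
print(np.mean(F,0).round(4))
```

```bash
python3 f.py
```

```text
[ 0.2547  0.1659 -0.7674  0.627   0.245   0.1021]
```

Request:
pendant:
  plan: [0.06,0,0,0.002,0,0,0,0.06,0,0,0.002,0,0,0]

```text
clock: 8.85
eef_pos: [0.6271, 0.2451, 0.1013]
tcp_rot: [0.0, 0.707, 0.707, 0.0]
contact_force: [-0.8, -0.6, 0.2]
width: 0.0706
grip_force: 10.0
```

```bash
python3 f.py
```

```text
[-0.0903  0.1541  0.8259  0.6271  0.2451  0.1013]
```

The vertical force changed sign, so the tub is on the plate. Release and rise.

Request:
pendant:
  plan: [0.074,0,0,0,0,0,0,0.08,0,0,0,0,0,0,0.093,0,0,0,0,0,0,0.093,0,0,0,0,0,0,0.093,0,0,0,0,0,0,0.093,0,0,0,0,0,0]

```text
clock: 9.85
eef_pos: [0.627, 0.245, 0.1012]
tcp_rot: [-0.0, 0.707, 0.707, -0.0]
contact_force: [0.1, 0.9, 0.1]
width: 0.093
grip_force: 0.0
```

Request:
pendant:
  plan: [0.093,0,0,-0.02,0,0,0,0.093,0,0,-0.08,0,0,0,0.093,0,0,-0.16,0,0,0,0.093,-0.06,-0.06,-0.2,0,0,0,0.02,-0.13,-0.18,-0.2,0,0,0,0.0,-0.13,-0.226,-0.2,0,0,0,0.0,-0.13,-0.226,-0.2,0,0,0,0,-0.13,-0.226,-0.2,0,0,0,0,-0.13,-0.226,-0.2,0,0,0,0,-0.13,-0.226,-0.2,0,0,0]

```text
clock: 11.1
eef_pos: [0.5147, 0.1802, 0.2008]
tcp_rot: [-0.0, 0.707, 0.707, -0.0]
contact_force: [0.2, -0.4, 0.2]
width: 0.0374
grip_force: 0.0
```

Run:
```python
from rig import bot
import cv2,numpy as np
o=[]
for n in("scene","side","wrist"):
    d=bot.read_camera(n);o.append(d["img"][:,:,::-1]);np.savez(f"pics/{n}3.npz",**d)
cv2.imwrite("pics/placed.png",np.vstack([np.hstack([cv2.resize(o[0][100:250,250:400],(300,300)),cv2.resize(o[1][60:210,140:290],(300,300))]),cv2.resize(o[2],(600,300))[:280]]))
```

```text
(no output)
```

View pics/placed.png

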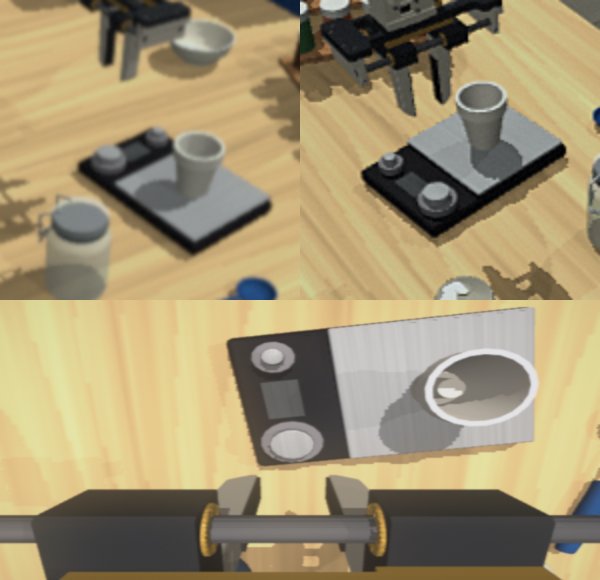

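The tub stands upright on the plate. In wrist pixels its rim centre is near (410,111) and the tare cap near (249,183).

Request:
pendant:
  plan: [0,0,0,0,0,0,0,0,0,0,0,0,0,0,0,0,0,0,0,0,0,0,0,0,0,0,0,0]

```text
clock: 11.75
eef_pos: [0.514, 0.18, 0.2012]
tcp_rot: [0.0, 0.707, 0.707, 0.0]
contact_force: [-0.0, 0.2, 0.3]
width: 0.0006
grip_force: 0.0
```

Run:
```python
from h import *
np.set_printoptions(precision=4,suppress=True)
w=np.load("pics/wrist3.npz");p0=np.load("pics/wrist2.npz")
print("tub rim",plane(w,(410,111),.105),"tare",plane(w,(249,183),.046), "2-view",tri((p0,(174,124)),(w,(249,183))),"unit",plane(w,(233,73),.044))
P=np.array([plane(w,(x*512/600,(y-300)*1.28),.03) for x,y in[(349,457),(329,329),(534,308),(534,441)]]);print(P,P.mean(0))
```

```text
tub rim [0.6264 0.2468 0.105 ] tare [0.5135 0.1825 0.046 ] 2-view (array([0.513 , 0.1808, 0.0406]), [0.8, 0.8]) unit [0.5    0.2784 0.044 ]
[[0.5614 0.1609 0.03  ]
 [0.5414 0.3094 0.03  ]
 [0.691  0.3304 0.03  ]
 [0.7134 0.1813 0.03  ]] [0.6268 0.2455 0.03  ]
```

The tub is within 2 mm of the plate centre. Now press tare: first to just above the cap, then in small steps.

Scaled: 0.125 m / 0.5 = 0.25, 0.11 m / 0.5 = 0.22.

Request:
pendant:
  plan: [0,0,0,0.08,0,0,0,0,0,0,0.16,0,0,0,0,0,0,0.22,0,0,0,0,0,0,0.25,0,0,0,0,0,0,0.25,0,0,0]

```text
clock: 12.38
eef_pos: [0.5136, 0.18, 0.0756]
tcp_rot: [-0.001, 0.707, 0.707, -0.001]
contact_force: [0.6, -0.7, -0.2]
width: 0.0005
grip_force: 0.0
```

Request:
pendant:
  plan: [0,0,0,0.008,0,0,0,0,0,0,0.016,0,0,0,0,0,0,0.022,0,0,0,0,0,0,0.026,0,0,0,0,0,0,0.026,0,0,0,0,0,0,0.026,0,0,0]

```text
clock: 13.12
eef_pos: [0.5147, 0.1801, 0.0636]
tcp_rot: [0.0, 0.707, 0.707, 0.001]
contact_force: [1.5, -0.0, 2.4]
width: 0.0004
grip_force: 1.3
```

```bash
python3 f.py
```

```text
[2.3377 0.1677 2.8394 0.5145 0.1801 0.0635]
```

Request:
pendant:
  plan: [0,0,0,0.003,0,0,0,0,0,0,0.006,0,0,0,0,0,0,0.006,0,0,0]

```text
clock: 13.75
eef_pos: [0.5143, 0.18, 0.0603]
tcp_rot: [0.0, 0.707, 0.707, 0.0]
contact_force: [2.6, 0.7, 4.0]
width: 0.0001
grip_force: 2.1
```

```bash
python3 f.py
```

```text
[2.675  0.5734 4.4534 0.5143 0.18   0.0603]
```

Scaled: 0.0015 m / 0.5 = 0.003, 0.001 m / 0.5 = 0.002.

Request:
pendant:
  plan: [0,0,0,0.002,0,0,0,0,0,0,0.003,0,0,0,0,0,0,0.003,0,0,0]

```text
clock: 14.38
eef_pos: [0.5144, 0.1801, 0.0601]
tcp_rot: [0.0, 0.707, 0.707, 0.0]
contact_force: [-0.5, -0.6, 14.6]
width: 0.0
grip_force: 7.4
```

```bash
python3 f.py
```

```text
[-0.4029 -0.0602 14.5549  0.5144  0.1801  0.0601]
```

The force rose sharply at the stop, so the button is fully down. Release, back off and check.

Scaled: -0.17 m / 0.5 = -0.34, -0.15 m / 0.5 = -0.3.

Request:
pendant:
  plan: [0,0,0,-0.01,0,0,0,0,0,0,-0.04,0,0,0,0,0,0,-0.1,0,0,0,0,0,0,-0.2,0,0,0,0,0,0,-0.3,0,0,0,0,-0.1,0,-0.34,0,0,0,0,-0.2,0,-0.34,0,0,0,0,-0.2,0,-0.34,0,0,0,0,-0.2,0,-0.34,0,0,0]

```text
clock: 15.75
eef_pos: [0.513, 0.0803, 0.2282]
tcp_rot: [-0.001, 0.707, 0.707, -0.001]
contact_force: [0.8, 0.3, -0.5]
width: 0.0005
grip_force: 0.0
```

Run:
```python
from rig import bot
import cv2,numpy as np
o=[]
for n in("scene","side"):
    o.append(bot.read_camera(n)["img"][:,:,::-1])
cv2.imwrite("pics/end.png",np.hstack([o[0][90:270,130:400],o[1][60:300,140:370][:180]]))
cv2.imwrite("pics/end.png",np.hstack([cv2.resize(o[0][100:280,130:400],(400,267)),cv2.resize(o[1][80:300,140:370],(279,267))]))
```

```text
(no output)
```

View pics/end.png

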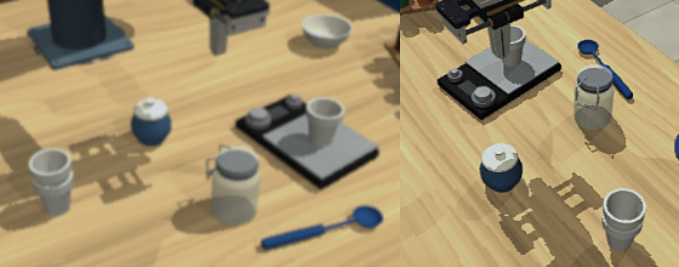

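The tub stands on the plate, the button is back up, and the other two tubs, the jar and the pot stand undisturbed.

```bash
python3 -c "
from rig import bot
print(bot.hand_in())"
```

```text
the job is handed in; nothing more can be done
None
```

I set the top tub upright within about 2 mm of the centre of the weighing plate, pressed tare to its stop and released it, and handed the job in at about 16 s with the other two tubs, the jar and the honey pot still standing in place; no verdict came back.

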